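# Clamp the offcut in the sloping drilling jig

### The arm

A 7-joint arm with a two-finger parallel gripper is mounted at the origin on a cart in front of the work surface, level with it; the furniture and walls round the work are solid. World frame = base frame: x ahead of the robot, y to its left, z up, the work surface at z = 0. Lengths are in m, angles in rad, forces in N, time in s.
With the tool pointing down it reaches from about 0.425 to 0.925 m from the base axis. Payload 6.8 kg.
Tool frame: the origin (TCP) lies midway between the tips of the shut fingers; the grasp point (between the pads) lies env.grip_depth behind it (env.grip_depth is the distance from the TCP to the grasp point, in m); z points along the fingers, y is the line along which they close (so a half turn about z gives the same grasp; the last joint's range is limited). The gripper opens to 88 mm and grips with 3 to 60 N. Pads are 20 mm wide; open, the fingers measure 115 mm over their backs; the gripper's body (75 mm by 178 mm) begins 61 mm behind the grasp point.
Start: joints at [1.198, 0.477, 0.022, 1.555, -0.011, 1.109, -0.083], TCP at [0.177, -0.651, 0.223] pointing down, gripper open.
Joint ranges: [-2.96, 2.96], [-0.34, 2.1], [-1.41, 1.46], [0.24, 2.44], [-1.37, 4.51], [0.17, 1.92], [-2.96, 2.96]. Speed limits (rad/s): [2.39, 2.39, 3.14, 3.14, 3.14, 3.14, 3.14].

### API

Orientations are given as a 3x3 rotation matrix whose columns are the frame's x, y, z axes.
In Python, from station import env, optics gives the robot as it stands. The module is installed in compiled form; this text tells all that it offers.
- The arm moves only by the shell command python3 -m handwheel 'ROWS' [FORCE]. ROWS is JSON, one flat list of numbers, 7 for each row, row after row: the turn, a rotation vector about the tool's x, y, z in rad, then the shift along the tool's x, y, z in mm, then the opening, from 0 (shut) to 1 (fully open). A call has 1 to 12 rows; each row is the pose to reach, as a shift and turn from the pose commanded when the call began, along the tool's axes at that moment; what a row does not reach only later rows make up. A row lasts 1/12 s, in which the tool goes at most 41.7 mm and 7.16 degrees, less where a joint would pass 70% of its speed; a pose out of reach is approached as far as the arm can. A call with a gripper value outside its range is refused whole. The fingers move at their own pace and stop on an object; FORCE is the grip in N (left out, the last holds). Time passes only in rows, so rows that repeat a pose let the fingers close. It gives the time, the measured TCP pose, the force, the opening and the grip force at its end, in the units of the state.
- env.observe(): the state, without advancing time (a new reading comes with each control period).
- optics.capture(name): name is "scene" or "top" or "wrist"; returns a dict with "frame" (420x560x3 uint8, red, green, blue), "depth" (420x560 float32, m along the optical axis (not along the pixel's ray), 0 where there is no reading), "fx", "fy", "cx", "cy" (pixels), "view" (4x4, takes a point from world to camera coordinates). Camera axes: x right, y up, looking along -z (the intrinsics and any distortion apply to the point x, -y, -z); pixel columns grow to the right and rows downward; lengths in m; the calibration is good to about 2 mm. A picture is of the moment at which its call begins.
- env.hand_in(): hands the job in; it is judged then, once.
The state is a dict: "time_s": time; "joints": joint angles; "dq": joint speeds; "joint_torque": joint torques, N m; "position": TCP position; "eef_rot": TCP orientation; "contact_force": force on the tool from outside, world axes, zero at the start; "moment": the same for the moment, N m; "grip_width": finger opening in m; "grip_force": force on a finger pad.
Only numpy, scipy, OpenCV 4.12 (cv2) and the standard library are available. Lean on these libraries where they do the work, as an engineer would, in place of code of your own. Each camera call takes 0.05 s, during which the arm holds its last target. There are 200 camera calls.

### The job

The steel offcut lies loose in the sloping drilling jig. Swing the steel strap round until it stops square over the offcut, then back the red wing knob anticlockwise until its thread start clicks and the knob drops, and only then turn it clockwise as far as it goes, so that the strap's toe presses the offcut down. Never force the knob clockwise before the click, do not shift the offcut, leave the things around the jig alone, and let go at the end.

Things in the scene. Friction and masses are not known exactly. Their poses are not given: they have to be found in the camera images.
- drill_jig: Fixed blue jig, base 150 x 200 x 10 mm. Origin: middle of the base's underside, on the bench; z up; x level, pointing the way its table rises; y level, along the offcut. The table slopes 0.56 rad (32 deg), rising towards +x.
- table_mid (a point): Table frame, origin at (0, 0, 60 mm) of the jig, on the table's top face: x up the slope, y as the jig's, z square out of the table (leaning 0.56 rad to the jig's -x). The table spans x -65 to 85, y -100 to 100 mm. An aluminium ledge (x -48 to -36) below the offcut and end stops (y = +-84) stand 18 mm high.
- stud_foot (a point): Foot of the stud axis: table (45, 0, 0) mm, in a grey round housing of radius 26, 40 mm high. The axis runs along table z; strap and wing knob turn about it and sink along it together.
- offcut: Loose dark steel square offcut 38 x 138 x 38 mm, about 0.35 kg, lying along the jig's y on the sloping table against the ledge; its top face is 38 mm off the table, its middle at table x = -17 mm. Origin: centre of its underside.
- strap (a joint): Turn of the bright steel strap about the stud axis, rad. 0: at its stop, pointing down the slope (table -x), square over the offcut. At angle a it points to table (-cos a, -sin a): anticlockwise from above is positive, at 1.57 it points along -y. Starts at 0.9 to 1.5; range 0 to 1.7; friction 0.06 N m, stays where left.
- strap_tab (a point): Point in the strap's free end, mid width and mid thickness, 92 mm from the stud axis and 68 mm off the table while the knob is up. The strap is 24 mm wide, 12 mm thick, from the stud to 105 mm out. Axes: -x outwards along the strap, z along the stud axis (table z).
- toe: Sprung brass and rubber toe, 17 mm across, under the strap 62 mm from the stud axis; with the knob up its foot is 51 mm off the table (12.6 mm above the offcut). Its spring gives 1.2 N plus 1.2 N per mm. Origin: on its axis, level with the table surface while the knob is up.
- sleeve (a joint): How far wing knob and strap together have sunk along the stud axis, m. About 0 to 0.001: knob resting on the end of the thread, not started. 0.009: dropped after the click. Then it sinks 0.004 per rad of clockwise turn beyond wing = 0, to 0.015 to 0.017 at the end stop (1.5 mm play). Spring and weight push it down with about 6 N.
- wing (a joint): Turn of the red wing knob, rad, clockwise from above positive. Starts at 0.4 to 1.0, thread not started. Backed to -0.15 or less it drops 9 mm (click), or does so when let go if the fingers hold it up; back stop -0.6. Fully dropped, it screws in clockwise to the end stop at 1.95. Clockwise before the click it does not sink and jams at about 1.35. Friction 0.06 N m; stays where left.
- wing_grip (a point): Middle of the red wing knob's bar, on the stud axis, 98 mm off the table less sleeve. Bar 90 mm long (its x axis; at wing = 0 it points along table x), 18 mm wide (y), 28 mm high (z, the stud axis, 0.56 rad off vertical); a white dash marks its +x end. Below it a 34 mm hub, then the strap, whose top is 24 mm under this point.
- yellow_cap: Bystander: yellow open plastic cap, 52 mm across, 42 high. Origin: centre of its underside.
- red_driver: Bystander: red-handled screwdriver, 192 mm long, lying. Origin: under its middle.
- tape_measure: Bystander: yellow and black tape measure, 38 x 72 x 60 mm. Origin: centre of its underside.
- duct_tape: Bystander: roll of grey tape, 97 mm across, 48 high. Origin: centre of its underside.
Mind the look-alikes: they are no part of the job. What is shaped like the offcut but turquoise is not meant.

How it is judged:
On the way, in this order (a step that is already met when the one before it is completed fails the run):
1. the strap is swung over the offcut while the knob is still up (value of joint strap below 0.12 rad and value of joint sleeve below 0.004 m), for 0.2 s.
2. the knob is backed past its thread start and has dropped (value of joint sleeve above 0.007 m and value of joint wing below 0.1 rad), for 0.1 s.
3. the knob is turned clockwise until it is home (value of joint wing above 1.7 rad and value of joint sleeve above 0.0135 m), for 0.2 s.
At the end, for the whole second after the job is handed in: The strap is within 0.12 rad of its stop over the offcut, the knob is screwed in to more than 1.7 rad (stop at 1.95) and sunk more than 13.5 mm, the toe presses the offcut with more than 2 N, and the offcut is at rest within 10 mm of where it lay (all of step 3 and value of joint strap below 0.12 rad and contact force between toe and offcut above 2 N and distance of offcut from where it was at the start of the episode below 0.01 m and linear speed of offcut below 0.02 m/s); the robot touches nothing.
It fails at once if the knob is forced clockwise with its thread crossed (past 1.25 rad without having dropped) (value of joint wing above 1.25 rad and value of joint sleeve below 0.005 m).
It fails at once if the offcut is shifted by more than 20 mm (distance of offcut from where it was at the start of the episode above 0.02 m).
It fails at once if a thing beside the jig is moved by more than 30 mm (distance of any of yellow_cap, red_driver, tape_measure, duct_tape from where it was at the start of the episode above 0.03 m).
It also fails if it takes over 61 s, if anything falls off the work surface, if the arm or the gripper's body presses on something with over 40 N, if the wrist force passes 120 N, or if a joint passes its speed limit or range.

## Working session

There is one attempt and no reset: what is moved stays moved. The work goes in short steps, Python scripts to look and compute and a shell command to move; the robot and the scene stay as the last step left them, time stands still between calls to the robot, and variables do not carry over. Pictures are saved under pics/ and viewed, at most 10 in all, crops included, and the job is handed in when it is done.

```bash
mkdir -p pics; cat > h.py <<'E'
import numpy as np, cv2
from station import env, optics
def cap(n):
    c=optics.capture(n); c['V']=np.array(c['view']); return c
def cloud(c):
    d=c['depth']; v,u=np.mgrid[:d.shape[0],:d.shape[1]]
    p=np.stack([(u-c['cx'])/c['fx']*d,-(v-c['cy'])/c['fy']*d,-d],-1)
    R=c['V'][:3,:3];t=c['V'][:3,3]
    w=(p-t)@R; w[d<=0]=np.nan
    return w
def proj(c,P):
    q=np.atleast_2d(P)@c['V'][:3,:3].T+c['V'][:3,3]
    return np.c_[c['cx']+c['fx']*q[:,0]/-q[:,2], c['cy']-c['fy']*q[:,1]/-q[:,2]]
def save(c,n): cv2.imwrite('pics/'+n,c['frame'][:,:,::-1])
E
python3 - <<'E'
from h import *
a=cap('scene');b=cap('top')
np.savez('c0.npz',a=cloud(a),b=cloud(b),fa=a['frame'],fb=b['frame'])
cv2.imwrite('pics/a.png',a['frame'][:,:,::-1]);cv2.imwrite('pics/b.png',b['frame'][:,:,::-1])
print({k:b[k] for k in b if k not in('frame','depth','view','V')}.keys(),env.grip_depth,env.observe())
E
```

```text
dict_keys(['fx', 'fy', 'cx', 'cy']) 0.0187 {'time_s': 0.1, 'joints': array([ 1.19785318,  0.47768849,  0.02234827,  1.55633417, -0.01148687,
        1.10931561, -0.08308939]), 'dq': array([-7.76883109e-05, -1.99016430e-03, -4.97001157e-04, -3.00300901e-03,
        8.90531026e-04, -3.62559361e-04,  9.82970407e-04]), 'joint_torque': array([ 4.25590872e-03, -5.84098828e+01,  1.53970934e+00, -2.73317099e+01,
       -5.41655067e-02,  1.30734892e-02,  4.92435481e-05]), 'position': array([ 0.17652633, -0.65094676,  0.22180625]), 'eef_rot': array([[ 9.65125239e-01,  2.61788028e-01, -5.48189758e-04],
       [ 2.61788569e-01, -9.65124049e-01,  1.52157674e-03],
       [-1.30740546e-04, -1.61202192e-03, -9.99998692e-01]]), 'contact_force': array([-0.1391719 , -0.0656858 ,  0.89065461]), 'moment': array([-0.00350814,  0.0404378 , -0.00487344]), 'grip_force': 0.0, 'grip_width': 0.0876565783916123}
```

View pics/a.png

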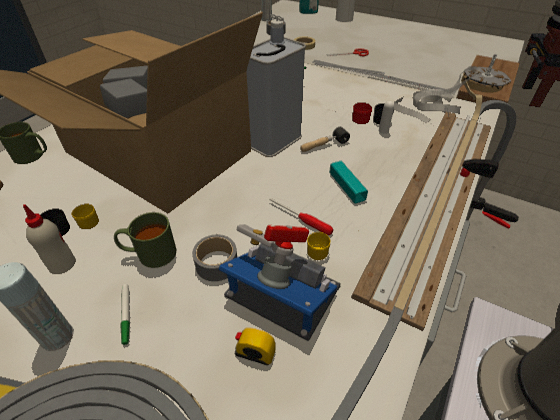

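View pics/b.png

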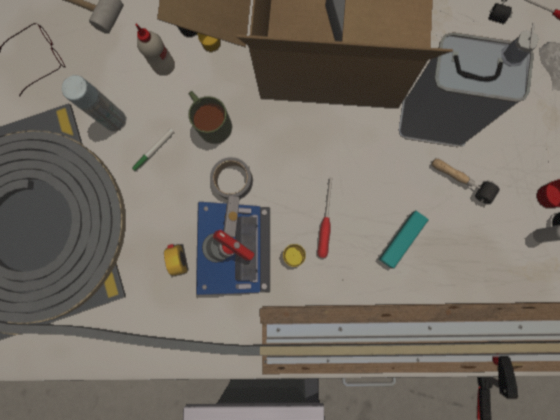

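The scene view shows the jig at (280,285), with the red wing knob at (287,237). In the top view the jig is at (235,248), the knob at (233,245), the strap points to image-up (235,205) and the grey offcut lies at (247,250). The bystanders are the roll (230,180), tape measure (175,260), cap (293,257) and driver (325,225).

```bash
python3 - <<'E'
from h import *
from scipy.optimize import least_squares
z=np.load('c0.npz')
hsvs=[cv2.cvtColor(z[k],cv2.COLOR_RGB2HSV) for k in('fa','fb')]
res={}
for n,h,w in(('scene',hsvs[0],z['a']),('top',hsvs[1],z['b'])):
    H,S,V=h[...,0].astype(int),h[...,1],h[...,2]
    blue=(H>100)&(H<125)&(S>120)
    roi=np.zeros_like(blue)
    if n=='top': roi[190:310,185:285]=1
    else: roi[215:350,205:350]=1
    P=w[blue&roi]; P=P[~np.isnan(P).any(1)]
    red=((H<6)|(H>174))&(S>150)&roi
    Rm=w[red];Rm=Rm[~np.isnan(Rm).any(1)]
    m=cv2.minAreaRect(P[:,:2].astype(np.float32))
    print(n,len(P),P.min(0),P.max(0),m); 
    # sloped plane ransac
    rng=np.random.default_rng(0);best=0
    for _ in range(1500):
        a,b,c=P[rng.choice(len(P),3,False)]
        nn=np.cross(b-a,c-a); l=np.linalg.norm(nn)
        if l<1e-6: continue
        nn/=l; nn*=np.sign(nn[2]) if nn[2] else 1
        if abs(np.arccos(nn[2])-.56)>.12: continue
        k=abs((P-a)@nn)<.002
        if k.sum()>best: best=k.sum();bk=k
    Q=P[bk];c0=Q.mean(0);nn=np.linalg.svd(Q-c0)[2][2];nn*=np.sign(nn[2])
    print(' plane',best,nn,'tilt',np.arccos(nn[2]),'yaw of rise',np.arctan2(-nn[1],-nn[0]),c0)
    print(' red',len(Rm),np.median(Rm,0),Rm.min(0),Rm.max(0))
    res[n]=(P,Rm)
# fit jig x,y,yaw: table rectangle (blue plane) in top cloud
P=np.vstack([res['top'][0]])
for f,name in((z['b'],'top'),):
    for yaw0 in [0]: pass
s=env.observe(); 
for lab,(u,v) in dict(roll=(230,160),cap=(293,257),tape=(175,260),drv=(325,240),box=(300,45)).items(): print(lab,z['b'][v,u])
E
```

```text
scene 2479 [ 0.40371634 -0.02019117  0.00813837] [0.60299395 0.19474414 0.10643899] ((0.49193260073661804, 0.0966455414891243), (0.21946458518505096, 0.1926894634962082), 12.037461280822754)
 plane 1741 [-0.00765625 -0.52465911  0.85127798] tilt 0.5523802573559702 yaw of rise 1.5562045469209818 [0.49036824 0.06965195 0.08362039]
 red 1046 [0.50522684 0.01650931 0.15936792] [ 0.4743072  -0.17719536  0.00482889] [0.5715317  0.18830432 0.19936789]
top 2014 [ 0.40686523 -0.02151358  0.02451904] [0.60048798 0.10329925 0.10837225] ((0.5037165880203247, 0.041053663939237595), (0.12441407889127731, 0.19296278059482574), 89.38911437988281)
 plane 1612 [-0.00345121 -0.53294241  0.84614448] tilt 0.5620873818630255 yaw of rise 1.5643206445581797 [0.4902154  0.06780122 0.08417268]
 red 355 [0.4992175  0.01966873 0.17510747] [ 0.47578939 -0.02074671  0.14881081] [0.53001865 0.05238988 0.20099869]
roll [0.70832854 0.04326549 0.04644395]
cap [ 4.82462367e-01 -9.83711582e-02 -2.86567061e-05]
tape [0.47888509 0.16440589 0.0607018 ]
drv [ 0.51950618 -0.17320855  0.02449732]
box [ 0.81318621 -0.12097959  0.36790318]
```

```bash
cat >> h.py <<'E'
from scipy.spatial.transform import Rotation as Ro
YAW=1.5625; ORG=np.array([0.5037,0.0315,0.060])
def TF():
    xj=np.array([np.cos(YAW),np.sin(YAW),0]);yj=np.array([-np.sin(YAW),np.cos(YAW),0]);zj=np.array([0,0,1.])
    c,s=np.cos(.56),np.sin(.56)
    return np.c_[c*xj+s*zj,yj,-s*xj+c*zj]
def w2t(P): return (np.asarray(P)-ORG)@TF()*1000
def t2w(p): return ORG+TF()@(np.asarray(p)/1000)
def plan(p,ydir):  # TCP at table point p (mm), closing line along table angle ydir (rad, table xy); print both options
    s=env.observe();R0=np.array(s['eef_rot']);P0=np.array(s['position']);T=TF()
    for k in(0,np.pi):
        y=T@[np.cos(ydir+k),np.sin(ydir+k),0];z=-T[:,2];R=np.c_[np.cross(y,z),y,z]
        print('turn',Ro.from_matrix(R0.T@R).as_rotvec().round(3),'shift mm',((t2w(p)-P0)@R0*1000).round(1))
    print('tcp table',w2t(P0).round(1),'j',np.round(s['joints'],2),'F',np.round(s['contact_force'],1),'gw',round(s['grip_width'],4),'t',s['time_s'])
E
python3 - <<'E'
from h import *
z=np.load('c0.npz')
for k,f in(('a','fa'),('b','fb')):
    q=w2t(z[k]);h=cv2.cvtColor(z[f],cv2.COLOR_RGB2HSV);H,S,V=[h[...,i].astype(int) for i in range(3)]
    red=((H<6)|(H>174))&(S>150)
    near=(np.hypot(q[...,0]-45,q[...,1])<60)
    r=q[red&near&(q[...,2]>80)&(q[...,2]<125)]
    top=r[r[:,2]>106]
    rc=cv2.minAreaRect(r[:,:2].astype(np.float32)); rt=cv2.minAreaRect(top[:,:2].astype(np.float32))
    print(k,'red',len(r),rc,'top',len(top),rt,'z pct',np.percentile(r[:,2],[5,50,95]))
    rad=np.hypot(q[...,0]-45,q[...,1])
    st=q[(rad>48)&(rad<125)&(q[...,2]>60)&(q[...,2]<82)&~red]
    an=np.arctan2(-st[:,1],45-st[:,0])
    print(' strap',len(st),np.percentile(an,[5,50,95]),np.percentile(st[:,2],[5,50,95]),cv2.minAreaRect(st[:,:2].astype(np.float32)))
    off=q[(abs(q[...,2]-38)<4)&(abs(q[...,0]+17)<30)&(abs(q[...,1])<90)]
    print(' offcut top',len(off),np.percentile(off,[2,50,98],axis=0).round(1))
    bl=q[(H>100)&(H<125)&(S>120)&(abs(q[...,2])<5)&(abs(q[...,0])<110)&(abs(q[...,1])<120)]
    print(' table',np.percentile(bl,[.3,50,99.7],axis=0).round(1))
plan([45,0,200],0)
big=cv2.resize(z['fb'][170:290,170:310,::-1],(700,600),interpolation=cv2.INTER_CUBIC);cv2.imwrite('pics/bz.png',big)
E
```

```text
a red 653 ((49.76073455810547, 4.228008270263672), (16.500701904296875, 90.08500671386719), 53.70906066894531) top 176 ((49.9976921081543, 2.915454864501953), (14.665312767028809, 87.9607162475586), 53.70906066894531) z pct [ 83.08634368  98.89662538 111.10251037]
 strap 244 [1.37551032 1.58593825 1.68585743] [63.41774376 72.29659848 76.77888366] ((38.3331298828125, -76.03514862060547), (58.92015838623047, 23.993946075439453), 83.8451156616211)
 offcut top 350 [[-30.9 -64.7  34.2]
 [ -5.5  28.5  37.6]
 [  2.3  69.3  38.8]]
 table [[-56.2 -96.8  -4.9]
 [ 51.5  34.5  -0.1]
 [ 86.7  99.5   1.6]]
b red 354 ((49.06870651245117, 2.219371795654297), (22.426673889160156, 86.44554901123047), 58.019168853759766) top 288 ((47.60906982421875, -0.11224937438964844), (17.05229949951172, 86.5424575805664), 58.88507080078125) z pct [ 83.04914871 111.31407225 114.42486534]
 strap 319 [1.32848122 1.49744841 1.64544237] [68.66849506 74.94798302 78.92265971] ((37.43779373168945, -75.5255126953125), (57.70192337036133, 23.635700225830078), 82.31855010986328)
 offcut top 794 [[-32.8 -64.6  34.9]
 [-15.5  -8.5  38.9]
 [  1.5  68.3  41.6]]
 table [[-61.7 -95.5  -2.9]
 [ 49.   40.2   1.2]
 [ 84.7  96.    4.8]]
turn [-0.11   0.793 -2.766] shift mm [ 476.  -507.5  -30.8]
turn [0.555 0.077 0.266] shift mm [ 476.  -507.5  -30.8]
tcp table [-494.5  321.5  501. ] j [ 1.2   0.48  0.02  1.56 -0.01  1.11 -0.08] F [-0.1 -0.1  0.9] gw 0.0877 t 0.1
```

View pics/bz.png

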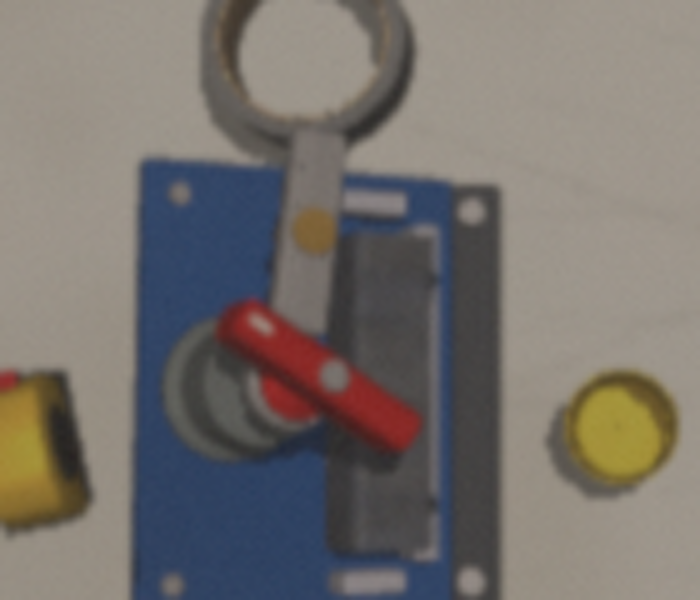

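The crop confirms the strap pointing image-up (tip at (320,140)), the white dash on the knob's upper-left end (262,322), and the offcut at (385,390). Fits give strap ≈1.45, wing ≈0.6, and the origin shifted by about (2,1) mm.

```bash
sed -i 's/^YAW=.*/YAW=1.5625; ORG=np.array([0.5027,0.0335,0.060])/' h.py
cat >> h.py <<'E'
def tab(a,z,r=92): return [45-r*np.cos(a),-r*np.sin(a),z]
E
python3 -c "
from h import *
print(t2w(tab(1.45,140)),t2w(tab(1.45,55)));plan(tab(1.45,140),1.45-np.pi/2)"
```

```text
[ 0.59364787 -0.01288859  0.19663023] [0.59402246 0.03226068 0.12461354]
turn [-0.06   0.773 -2.652] shift mm [ 569.6 -506.6   25.9]
turn [0.56  0.043 0.383] shift mm [ 569.6 -506.6   25.9]
tcp table [-496.2  320.5  502.1] j [ 1.2   0.48  0.02  1.56 -0.01  1.11 -0.08] F [-0.1 -0.1  0.9] gw 0.0877 t 0.1
```

```bash
python3 -m handwheel '[0.28,0.02,0.19,285,-253,-60,0.5, 0.28,0.02,0.19,285,-253,-60,0.5, 0.28,0.02,0.19,285,-253,-60,0.5, 0.28,0.02,0.19,285,-253,-60,0.5, 0.28,0.02,0.19,285,-253,-60,0.5, 0.28,0.02,0.19,285,-253,-60,0.5, 0.28,0.02,0.19,285,-253,-60,0.5, 0.28,0.02,0.19,285,-253,-60,0.5, 0.28,0.02,0.19,285,-253,-60,0.5, 0.56,0.043,0.383,570,-507,10,0.5, 0.56,0.043,0.383,570,-507,10,0.5, 0.56,0.043,0.383,570,-507,10,0.5]' 5
python3 -c "
from h import *
plan(tab(1.45,140),1.45-np.pi/2)"
```

```text
time_s: 1.1
position: [0.4479, -0.2374, 0.2596]
eef_rot: [[0.991, -0.131, 0.006], [-0.114, -0.839, 0.533], [-0.065, -0.529, -0.846]]
contact_force: [0.3, -0.3, 0.0]
grip_width: 0.0436
grip_force: 0.0
turn [-1.000e-03  3.000e-03  3.138e+00] shift mm [ 123.  -174.1  173.7]
turn [-0.002 -0.001 -0.003] shift mm [ 123.  -174.1  173.7]
tcp table [-123.9   52.5  313.3] j [ 0.76  0.39 -0.14  1.72 -0.41  1.39 -0.94] F [ 0.3 -0.3  0. ] gw 0.0436 t 1.1
```

```bash
python3 -m handwheel '[0,0,0,123,-174,174,0.5, 0,0,0,123,-174,174,0.5, 0,0,0,123,-174,174,0.5, 0,0,0,123,-174,174,0.5, 0,0,0,123,-174,174,0.5, 0,0,0,123,-174,174,0.5, 0,0,0,123,-174,174,0.5, 0,0,0,123,-174,174,0.5, 0,0,0,123,-174,174,0.5]'
python3 - <<'E'
from h import *
plan(tab(1.45,55),1.45-np.pi/2)
c=cap('wrist');w=w2t(cloud(c));h=cv2.cvtColor(c['frame'],cv2.COLOR_RGB2HSV)
H,S=h[...,0].astype(int),h[...,1]
red=((H<6)|(H>174))&(S>150)
rad=np.hypot(w[...,0]-45,w[...,1])
r=w[red&(rad<60)&(w[...,2]>80)&(w[...,2]<120)];t=r[r[:,2]>107]
print(len(r),cv2.minAreaRect(t[:,:2].astype(np.float32)) if len(t)>9 else 0,np.percentile(r[:,2],[5,50,95]) if len(r) else 0)
s=w[(rad>55)&(rad<115)&(w[...,2]>66)&(w[...,2]<80)&~red]
print(len(s),cv2.minAreaRect(s[:,:2].astype(np.float32)) if len(s)>9 else 0,np.percentile(s[:,2],[5,50,95]) if len(s) else 0)
save(c,'w1.png')
E
```

```text
time_s: 1.85
position: [0.5915, -0.0117, 0.1949]
eef_rot: [[0.992, -0.125, 0.002], [-0.107, -0.841, 0.53], [-0.065, -0.526, -0.848]]
contact_force: [-0.1, -0.3, -0.3]
grip_width: 0.0436
grip_force: 0.0
turn [-4.000e-03  2.000e-03 -3.139e+00] shift mm [ 2.4 -0.3 82.9]
turn [0.001 0.003 0.003] shift mm [ 2.4 -0.3 82.9]
tcp table [ 34.  -89.2 137.9] j [ 0.41  0.48 -0.27  1.75 -0.49  1.07 -1.26] F [-0.1 -0.3 -0.3] gw 0.0436 t 1.85
2347 ((38.25089645385742, -0.08083343505859375), (17.950599670410156, 73.7310791015625), 58.40203094482422) [ 91.2183903  112.89631032 114.43061826]
2726 ((35.104156494140625, -80.53693389892578), (54.24201202392578, 24.041444778442383), 83.09146881103516) [73.58218041 75.9484096  79.23037658]
```

View pics/w1.png

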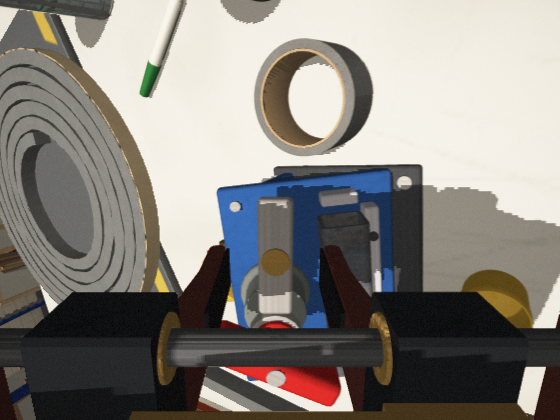

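Fingers straddle the strap (strap tip at (275,200), fingertips at (218,250) and (330,250)). Joint 7 would run toward its limit in the swing, so I'll use the half-turned grasp.

```bash

python3 -m handwheel '[0,0,-1.5,0,0,0,0.5, 0,0,-1.5,0,0,0,0.5, 0,0,-1.5,0,0,0,0.5, 0,0,-1.5,0,0,0,0.5, 0,0,-1.5,0,0,0,0.5, 0,0,-1.5,0,0,0,0.5, 0,0,-1.5,0,0,0,0.5, 0,0,-1.5,0,0,0,0.5, 0,0,-1.5,0,0,0,0.5, 0,0,-1.5,0,0,0,0.5, 0,0,-1.5,0,0,0,0.5, 0,0,-1.5,0,0,0,0.5]' >/dev/null
python3 -m handwheel '[0,0,-1.5,0,0,0,0.5, 0,0,-1.5,0,0,0,0.5, 0,0,-1.5,0,0,0,0.5, 0,0,-1.5,0,0,0,0.5, 0,0,-1.5,0,0,0,0.5, 0,0,-1.5,0,0,0,0.5, 0,0,-1.5,0,0,0,0.5, 0,0,-1.5,0,0,0,0.5, 0,0,-1.5,0,0,0,0.5, 0,0,-1.5,0,0,0,0.5, 0,0,-1.5,0,0,0,0.5, 0,0,-1.5,0,0,0,0.5]'
python3 -c "
from h import *
plan(tab(1.45,55),1.45-np.pi/2)"
```

```text
time_s: 3.9
position: [0.5914, -0.0166, 0.1951]
eef_rot: [[-0.965, 0.263, 0.006], [0.226, 0.819, 0.528], [0.134, 0.51, -0.849]]
contact_force: [0.8, -0.2, -0.4]
grip_width: 0.0436
grip_force: 0.0
turn [-0.004  0.002 -0.138] shift mm [-0.9  4.7 85.6]
turn [3.000e-03 6.000e-03 3.003e+00] shift mm [-0.9  4.7 85.6]
tcp table [ 30.  -89.1 140.7] j [ 0.9   0.67 -0.98  1.72 -0.01  1.02  1.34] F [ 0.8 -0.2 -0.4] gw 0.0436 t 3.9
```

```bash

python3 -m handwheel '[0,0,-0.14,0,0,0,0.5, 0,0,-0.14,0,0,0,0.5, 0,0,-0.14,0,0,0,0.5]'
python3 -c "
from h import *
plan(tab(1.45,55),1.45-np.pi/2)"
```

```text
time_s: 4.15
position: [0.5915, -0.0157, 0.1951]
eef_rot: [[-0.991, 0.134, 0.005], [0.116, 0.841, 0.529], [0.066, 0.525, -0.849]]
contact_force: [-0.2, 0.5, -0.8]
grip_width: 0.044
grip_force: 0.0
turn [-0.002  0.001 -0.006] shift mm [-1.6  3.6 85.2]
turn [2.000e-03 4.000e-03 3.135e+00] shift mm [-1.6  3.6 85.2]
tcp table [ 30.7 -89.2 140.2] j [ 0.92  0.69 -1.02  1.71  0.02  1.03  1.44] F [-0.2  0.5 -0.8] gw 0.044 t 4.15
```

```bash

python3 -m handwheel '[0,0,0,-2,4,0,0.5, 0,0,0,-2,4,20,0.5, 0,0,0,-2,4,40,0.5, 0,0,0,-2,4,60,0.5, 0,0,0,-2,4,75,0.5, 0,0,0,-2,4,85,0.5, 0,0,0,-2,4,85,0.35, 0,0,0,-2,4,85,0.35, 0,0,0,-2,4,85,0.35]' 5
python3 -c "
from h import *
for a in(1.45,1.0,.5,0,-.08): plan(tab(a,55),a-np.pi/2)"
```

```text
time_s: 4.9
position: [0.5955, 0.034, 0.1263]
eef_rot: [[-0.992, 0.129, 0.006], [0.113, 0.841, 0.529], [0.063, 0.525, -0.849]]
contact_force: [0.2, -0.3, -0.4]
grip_width: 0.0312
grip_force: 0.0
turn [-0.002  0.002 -0.002] shift mm [ 1.2 -2.5  0.5]
turn [3.00e-03 4.00e-03 3.14e+00] shift mm [ 1.2 -2.5  0.5]
tcp table [ 36.3 -92.8  55.5] j [ 0.82  0.76 -0.97  1.78  0.06  0.86  1.4 ] F [ 0.2 -0.3 -0.4] gw 0.0312 t 4.9
turn [-0.002  0.002  0.448] shift mm [ 10.3 -42.6   0.5]
turn [-3.000e-03 -2.000e-03 -2.693e+00] shift mm [ 10.3 -42.6   0.5]
tcp table [ 36.3 -92.8  55.5] j [ 0.82  0.76 -0.97  1.78  0.06  0.86  1.4 ] F [ 0.2 -0.3 -0.4] gw 0.0312 t 4.9
turn [-0.001  0.003  0.948] shift mm [ 39.5 -77.4   0.6]
turn [-3.000e-03 -1.000e-03 -2.193e+00] shift mm [ 39.5 -77.4   0.6]
tcp table [ 36.3 -92.8  55.5] j [ 0.82  0.76 -0.97  1.78  0.06  0.86  1.4 ] F [ 0.2 -0.3 -0.4] gw 0.0312 t 4.9
turn [-1.000e-03  3.000e-03  1.448e+00] shift mm [ 81.9 -94.    0.5]
turn [-3.000e-03 -1.000e-03 -1.693e+00] shift mm [ 81.9 -94.    0.5]
tcp table [ 36.3 -92.8  55.5] j [ 0.82  0.76 -0.97  1.78  0.06  0.86  1.4 ] F [ 0.2 -0.3 -0.4] gw 0.0312 t 4.9
turn [-0.     0.003  1.528] shift mm [ 89.3 -94.6   0.5]
turn [-0.003 -0.    -1.613] shift mm [ 89.3 -94.6   0.5]
tcp table [ 36.3 -92.8  55.5] j [ 0.82  0.76 -0.97  1.78  0.06  0.86  1.4 ] F [ 0.2 -0.3 -0.4] gw 0.0312 t 4.9
```

```bash

python3 -m handwheel '[0,0,0.1,1.5,-11,0,0.35, 0,0,0.2,3,-20,0,0.35, 0,0,0.3,5,-29,0,0.35, 0,0,0.4,8,-38,0,0.35, 0,0,0.5,12,-46,0,0.35, 0,0,0.6,17,-54,0,0.35, 0,0,0.7,23,-61,0,0.35, 0,0,0.8,29,-68,0,0.35, 0,0,0.9,36,-74,0,0.35, 0,0,1.0,43,-79,0,0.35, 0,0,1.0,43,-79,0,0.35]'
python3 - <<'E'
from h import *
for a in(.45,.2,0,-.05,-.1): plan(tab(a,55),a-np.pi/2)
E
```

```text
time_s: 5.82
position: [0.5415, -0.0287, 0.0871]
eef_rot: [[-0.423, 0.906, 0.006], [0.771, 0.356, 0.528], [0.477, 0.228, -0.849]]
contact_force: [0.1, 0.1, 0.2]
grip_width: 0.0308
grip_force: 0.0
turn [-0.     0.004 -0.006] shift mm [-0.1  0.7  0.8]
turn [0.006 0.    3.135] shift mm [-0.1  0.7  0.8]
tcp table [-38.1 -39.4  55.8] j [ 0.79  0.67 -0.71  1.89 -0.18  0.82  0.74] F [0.1 0.1 0.2] gw 0.0308 t 5.8167
turn [0.    0.004 0.244] shift mm [  2.6 -22.1   0.8]
turn [-0.005  0.    -2.898] shift mm [  2.6 -22.1   0.8]
tcp table [-38.1 -39.4  55.8] j [ 0.79  0.67 -0.71  1.89 -0.18  0.82  0.74] F [0.1 0.1 0.2] gw 0.0308 t 5.8167
turn [0.001 0.004 0.444] shift mm [  8.8 -39.4   0.8]
turn [-5.000e-03  1.000e-03 -2.698e+00] shift mm [  8.8 -39.4   0.8]
tcp table [-38.1 -39.4  55.8] j [ 0.79  0.67 -0.71  1.89 -0.18  0.82  0.74] F [0.1 0.1 0.2] gw 0.0308 t 5.8167
turn [0.001 0.004 0.494] shift mm [ 10.9 -43.5   0.8]
turn [-5.000e-03  1.000e-03 -2.648e+00] shift mm [ 10.9 -43.5   0.8]
tcp table [-38.1 -39.4  55.8] j [ 0.79  0.67 -0.71  1.89 -0.18  0.82  0.74] F [0.1 0.1 0.2] gw 0.0308 t 5.8167
turn [0.001 0.004 0.544] shift mm [ 13.2 -47.5   0.8]
turn [-5.000e-03  1.000e-03 -2.598e+00] shift mm [ 13.2 -47.5   0.8]
tcp table [-38.1 -39.4  55.8] j [ 0.79  0.67 -0.71  1.89 -0.18  0.82  0.74] F [0.1 0.1 0.2] gw 0.0308 t 5.8167
```

```bash

python3 -m handwheel '[0,0,0.1,0.5,-8,0,0.35, 0,0,0.2,2,-18,0,0.35, 0,0,0.3,4,-27,0,0.35, 0,0,0.4,7,-36,0,0.35, 0,0,0.44,9,-39,0,0.35, 0,0,0.44,9,-42,0,0.35, 0,0,0.44,9,-44,0,0.35, 0,0,0.44,9,-44,0,0.35]'
python3 - <<'E'
from h import *
plan(tab(0,55),-np.pi/2)
c=cap('top');w=w2t(cloud(c));h=cv2.cvtColor(c['frame'],cv2.COLOR_RGB2HSV);save(c,'t2.png')
E
```

```text
time_s: 6.48
position: [0.5005, -0.0356, 0.0821]
eef_rot: [[-0.006, 1.0, 0.008], [0.848, 0.001, 0.53], [0.53, 0.01, -0.848]]
contact_force: [3.2, 1.7, 1.0]
grip_width: 0.0309
grip_force: 1.6
turn [0.004 0.002 0.013] shift mm [-0.2  1.6  0.4]
turn [-2.000e-03  6.000e-03 -3.128e+00] shift mm [-0.2  1.6  0.4]
tcp table [-46.9   1.6  55.4] j [ 0.77  0.6  -0.62  1.98 -0.3   0.79  0.45] F [3.2 1.7 1. ] gw 0.0309 t 6.4833
```

```bash

python3 -m handwheel '[0,0,0,0,3,0,0.5, 0,0,0,0,3,0,0.5, 0,0,0,0,3,0,0.5, 0,0,0,0,3,-25,0.5, 0,0,0,0,3,-60,0.5, 0,0,0,0,3,-95,0.9, 0,0,0,0,3,-95,0.9]'
python3 - <<'E'
from h import *
c=cap('wrist');w=w2t(cloud(c));h=cv2.cvtColor(c['frame'],cv2.COLOR_RGB2HSV);save(c,'w2.png')
H,S=h[...,0].astype(int),h[...,1]
red=((H<6)|(H>174))&(S>150)
rad=np.hypot(w[...,0]-45,w[...,1])
t=w[red&(rad<60)&(w[...,2]>107)&(w[...,2]<120)]
print(len(t),cv2.minAreaRect(t[:,:2].astype(np.float32)))
s=w[(rad>50)&(rad<115)&(w[...,2]>66)&(w[...,2]<80)&~red&(abs(w[...,1])<30)]
print(len(s),cv2.minAreaRect(s[:,:2].astype(np.float32)) if len(s)>9 else 0)
plan([45,0,140],np.pi/2-.6)
E
```

```text
time_s: 7.12
position: [0.5037, -0.0911, 0.1654]
eef_rot: [[-0.001, 1.0, 0.012], [0.851, -0.005, 0.525], [0.525, 0.011, -0.851]]
contact_force: [1.2, -1.4, 0.2]
grip_width: 0.0542
grip_force: 0.0
4725 ((43.345176696777344, -2.31329345703125), (18.05195426940918, 87.64956665039062), 58.16224670410156)
2623 ((-31.651859283447266, -2.810147285461426), (23.829978942871094, 56.86457061767578), 89.8968505859375)
turn [-0.005  0.009 -2.533] shift mm [94.1 -0.1 12.1]
turn [0.007 0.004 0.609] shift mm [94.1 -0.1 12.1]
tcp table [-49.   -0.8 152.6] j [ 0.85  0.5  -0.61  1.89 -0.3   1.01  0.46] F [-0.7 -0.1 -0. ] gw 0.058 t 7.1667
```

View pics/w2.png

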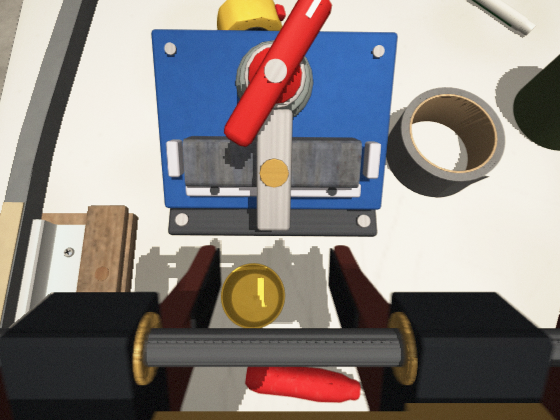

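Strap now square over the offcut (brass toe at (274,173), offcut below it). The knob's bar runs from (237,135) to its dash at (318,8), so wing ≈0.56. Next I move over the knob.

```bash

python3 -m handwheel '[0,0,0.12,20,1,0,0.5, 0,0,0.24,40,1,0,0.5, 0,0,0.36,60,1,0,0.5, 0,0,0.48,80,1,0,0.5, 0,0,0.57,93,1,12,0.5, 0,0,0.57,93,1,12,0.5, 0,0,0.57,93,1,12,0.5]'
python3 - <<'E'
from h import *
plan([44,-1.5,87],np.pi/2-.56)
E
```

```text
time_s: 7.75
position: [0.5005, 0.0002, 0.1995]
eef_rot: [[0.535, 0.845, 0.001], [0.716, -0.454, 0.53], [0.448, -0.283, -0.848]]
contact_force: [-0.5, -0.3, 0.2]
grip_width: 0.0439
grip_force: 0.0
turn [-5.000e-03 -3.000e-03 -3.139e+00] shift mm [ 0.4  4.  48.9]
turn [-0.002  0.003  0.003] shift mm [ 0.4  4.  48.9]
tcp table [ 45.9   2.  135.9] j [ 0.67  0.38 -0.54  1.94 -0.43  1.   -0.16] F [-0.5 -0.3  0.2] gw 0.0439 t 7.75
```

```bash

python3 -m handwheel '[0,0,0,0,4,15,0.5, 0,0,0,0,4,30,0.5, 0,0,0,0,4,42,0.5, 0,0,0,0,4,49,0.5, 0,0,0,0,4,49,0.15, 0,0,0,0,4,49,0.15, 0,0,0,0,4,49,0.15, 0,0,0,0,4,49,0.15]' 12
python3 - <<'E'
from h import *
plan([44,-1.5,87],np.pi/2-.56)
E
```

```text
time_s: 8.42
position: [0.5058, 0.0223, 0.1583]
eef_rot: [[0.538, 0.843, 0.006], [0.714, -0.459, 0.529], [0.449, -0.281, -0.848]]
contact_force: [-1.1, 1.0, 0.5]
grip_width: 0.0206
grip_force: 1.3
turn [ 2.000e-03 -4.000e-03  3.141e+00] shift mm [ 0.1 -2.1  2.2]
turn [ 0.002  0.001 -0.001] shift mm [ 0.1 -2.1  2.2]
tcp table [42.8 -3.2 89.2] j [ 0.62  0.44 -0.55  1.98 -0.43  0.89 -0.16] F [-1.1  1.   0.5] gw 0.0206 t 8.4167
```

```bash

python3 -m handwheel '[0,0,0,0,-1,2,0.1, 0,0,0,0,-1,2,0.1, 0,0,0,0,-1,2,0.1, 0,0,0,0,-1,2,0.1]' 12
python3 - <<'E'
from h import *
plan([44,-1.5,87],np.pi/2-.56)
E
```

```text
time_s: 8.75
position: [0.505, 0.0236, 0.1577]
eef_rot: [[0.538, 0.843, 0.006], [0.714, -0.459, 0.529], [0.449, -0.28, -0.849]]
contact_force: [-3.9, -4.8, 9.3]
grip_width: 0.0179
grip_force: 12.0
turn [ 2.000e-03 -4.000e-03  3.141e+00] shift mm [-0. -1.  1.]
turn [ 0.003  0.001 -0.001] shift mm [-0. -1.  1.]
tcp table [43.5 -2.4 88. ] j [ 0.62  0.44 -0.55  1.98 -0.43  0.88 -0.17] F [-3.9 -4.8  9.3] gw 0.0179 t 8.75
```

```bash

python3 -m handwheel '[0,0,-0.12,0,0,-1.5,0.1, 0,0,-0.24,0,0,-1.5,0.1, 0,0,-0.36,0,0,-1.5,0.1, 0,0,-0.48,0,0,-1.5,0.1, 0,0,-0.6,0,0,-1.5,0.1, 0,0,-0.7,0,0,-1.5,0.1, 0,0,-0.8,0,0,-1.5,0.1, 0,0,-0.88,0,0,-1.5,0.1, 0,0,-0.88,0,0,-1.5,0.1, 0,0,-0.88,0,0,-1.5,0.1]'
python3 - <<'E'
from h import *
plan([44,-1.5,87],np.pi/2+.3)
E
```

```text
time_s: 9.58
position: [0.5048, 0.0237, 0.1577]
eef_rot: [[-0.305, 0.952, 0.006], [0.809, 0.256, 0.53], [0.503, 0.166, -0.848]]
contact_force: [2.2, 2.8, -4.7]
grip_width: 0.018
grip_force: 12.0
turn [-3.000e-03  1.000e-03 -3.125e+00] shift mm [ 0.6 -0.6  1. ]
turn [0.001 0.002 0.017] shift mm [ 0.6 -0.6  1. ]
tcp table [43.6 -2.2 88. ] j [ 0.78  0.49 -0.76  1.97 -0.3   0.86  0.59] F [ 2.2  2.8 -4.7] gw 0.018 t 9.5833
```

```bash

python3 -m handwheel '[0,0,0,0,0,0,0.45, 0,0,0,0,0,0,0.45, 0,0,0,0,0,0,0.45, 0,0,0,0,0,0,0.45, 0,0,0,0,0,-40,0.7, 0,0,0,0,0,-75,0.8, 0,0,0,0,0,-75,0.8]'
python3 - <<'E'
from h import *
c=cap('top');w=w2t(cloud(c));h=cv2.cvtColor(c['frame'],cv2.COLOR_RGB2HSV)
c=cap('wrist');W=w2t(cloud(c));h2=cv2.cvtColor(c['frame'],cv2.COLOR_RGB2HSV)
for w,h in((w,h),(W,h2)):
    H,S=h[...,0].astype(int),h[...,1]
    red=((H<6)|(H>174))&(S>150);rad=np.hypot(w[...,0]-45,w[...,1])
    r=w[red&(rad<60)&(w[...,2]>60)&(w[...,2]<120)]
    if len(r)<20: print(len(r));continue
    m=np.percentile(r[:,2],80);t=r[abs(r[:,2]-m)<5]
    print(len(t),m,cv2.minAreaRect(t[:,:2].astype(np.float32)))
    s=w[(rad>50)&(rad<100)&(abs(w[...,1])<9)&(w[...,0]<0)&(w[...,0]>-45)&(w[...,2]>50)&(w[...,2]<85)]
    print('strap z',len(s),np.median(s[:,2]) if len(s) else 0)
save(c,'w3.png')
plan([44,-1.5,78],np.pi/2+.3)
E
```

```text
time_s: 10.17
position: [0.5076, -0.0199, 0.2257]
eef_rot: [[-0.306, 0.952, 0.013], [0.812, 0.253, 0.526], [0.498, 0.172, -0.85]]
contact_force: [1.4, -0.1, 1.0]
grip_width: 0.0561
grip_force: 0.0
251 105.18362231398062 ((46.25214767456055, -0.27167701721191406), (86.18619537353516, 17.54376792907715), 18.466018676757812)
strap z 99 68.52258392502854
2885 104.80111827003185 ((45.22486114501953, -2.5049667358398438), (88.24351501464844, 17.88114356994629), 18.202425003051758)
strap z 1005 67.23118750841233
turn [-7.000e-03  3.000e-03 -3.123e+00] shift mm [ 1.3 -1.1 86.1]
turn [0.002 0.004 0.018] shift mm [ 1.3 -1.1 86.1]
tcp table [ 43.4  -2.7 164.1] j [ 0.87  0.41 -0.77  1.89 -0.31  1.04  0.62] F [-0.9  1.2  0.2] gw 0.0641 t 10.2667
```

View pics/w3.png

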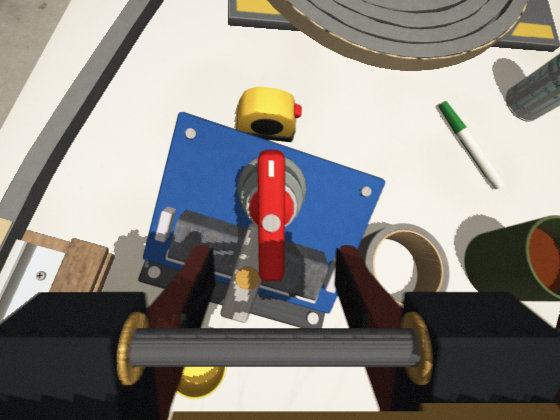

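Knob dropped 9 mm (red top 113→105 mm), wing ≈ −0.32, bar from (270,155) to (270,275), strap still square. Re-grip 9 mm lower.

```bash

python3 -m handwheel '[0,0,0.02,1,0,20,0.5, 0,0,0.02,1,0,40,0.5, 0,0,0.02,1,0,60,0.5, 0,0,0.02,1,0,76,0.5, 0,0,0.02,1,0,86,0.5, 0,0,0.02,1,0,86,0.1, 0,0,0.02,1,0,86,0.1, 0,0,0.02,1,0,86,0.1, 0,0,0.02,1,0,86,0.1, 0,0,0.02,1,0,86,0.1]' 25
python3 - <<'E'
from h import *
plan([44,-1.5,78],np.pi/2+.32)
E
```

```text
time_s: 11.1
position: [0.5048, 0.0298, 0.1495]
eef_rot: [[-0.288, 0.958, 0.006], [0.814, 0.241, 0.529], [0.505, 0.157, -0.849]]
contact_force: [0.3, -0.8, 1.5]
grip_width: 0.018
grip_force: 24.9
turn [ 5.00e-03 -1.00e-03  3.12e+00] shift mm [-0.2 -0.7 -0.2]
turn [ 0.001  0.003 -0.021] shift mm [-0.2 -0.7 -0.2]
tcp table [44.4 -2.1 77.8] j [ 0.77  0.5  -0.76  1.98 -0.3   0.84  0.57] F [ 0.3 -0.8  1.5] gw 0.018 t 11.1
```

```bash

python3 -m handwheel '[0,0,0.12,0,0,0,0.1, 0,0,0.24,0,0,0,0.1, 0,0,0.36,0,0,0.2,0.1, 0,0,0.48,0,0,0.7,0.1, 0,0,0.6,0,0,1.2,0.1, 0,0,0.72,0,0,1.7,0.1, 0,0,0.84,0,0,2.2,0.1, 0,0,0.96,0,0,2.6,0.1, 0,0,1.08,0,0,3.1,0.1, 0,0,1.2,0,0,3.6,0.1, 0,0,1.3,0,0,4,0.1, 0,0,1.3,0,0,4,0.1]'
python3 - <<'E'
from h import *
plan([44,-1.5,74],np.pi/2-1.)
E
```

```text
time_s: 12.1
position: [0.505, 0.0318, 0.1461]
eef_rot: [[0.848, 0.53, 0.006], [0.447, -0.721, 0.529], [0.285, -0.445, -0.849]]
contact_force: [1.1, -1.8, 2.0]
grip_width: 0.0176
grip_force: 25.0
turn [-0.    -0.006  3.137] shift mm [-0.9 -0.2 -0.1]
turn [ 0.004 -0.    -0.005] shift mm [-0.9 -0.2 -0.1]
tcp table [44.3 -2.4 73.9] j [ 0.52  0.43 -0.44  2.   -0.5   0.87 -0.55] F [ 1.1 -1.8  2. ] gw 0.0176 t 12.1
```

Now on to the end stop (0.95 more, plus a little).

```bash

python3 -m handwheel '[0,0,0.12,0,0,0.5,0.1, 0,0,0.24,0,0,1,0.1, 0,0,0.36,0,0,1.4,0.1, 0,0,0.48,0,0,1.9,0.1, 0,0,0.6,0,0,2.4,0.1, 0,0,0.7,0,0,2.8,0.1, 0,0,0.8,0,0,3.2,0.1, 0,0,0.88,0,0,3.5,0.1, 0,0,0.94,0,0,3.8,0.1, 0,0,0.97,0,0,3.9,0.1, 0,0,0.97,0,0,3.9,0.1, 0,0,0.97,0,0,3.9,0.1]'
python3 - <<'E'
from h import *
print(np.round(env.observe()['moment'],2))
plan([44,-1.5,70],np.pi/2-1.95)
E
```

```text
time_s: 13.1
position: [0.5051, 0.0336, 0.1428]
eef_rot: [[0.92, -0.393, 0.006], [-0.337, -0.779, 0.529], [-0.203, -0.488, -0.849]]
contact_force: [0.4, -4.5, 4.8]
grip_width: 0.018
grip_force: 25.0
[-0.74  0.04  0.4 ]
turn [-5.000e-03 -3.000e-03  3.124e+00] shift mm [-0.8  0.4  0.1]
turn [ 0.002 -0.003 -0.017] shift mm [-0.8  0.4  0.1]
tcp table [44.1 -2.4 70.1] j [ 0.35  0.41 -0.24  2.02 -0.6   0.89 -1.42] F [ 0.4 -4.5  4.8] gw 0.018 t 13.1
```

```bash

python3 -m handwheel '[0,0,0,0,0,0,0.45, 0,0,0,0,0,0,0.45, 0,0,0,0,0,0,0.45, 0,0,0,0,0,0,0.45, 0,0,0,0,0,-40,0.6, 0,0,0,0,0,-80,0.8, 0,0,0,0,0,-110,0.8, 0,0,0,0,0,-110,0.8, 0,0,0,0,0,-110,0.8]'
python3 - <<'E'
from h import *
c=cap('wrist');save(c,'w4.png');c2=cap('top')
for c in(c,c2):
    w=w2t(cloud(c));h=cv2.cvtColor(c['frame'],cv2.COLOR_RGB2HSV)
    H,S=h[...,0].astype(int),h[...,1]
    red=((H<6)|(H>174))&(S>150);rad=np.hypot(w[...,0]-45,w[...,1])
    r=w[red&(rad<60)&(w[...,2]>60)&(w[...,2]<120)]
    m=np.percentile(r[:,2],80);t=r[abs(r[:,2]-m)<5]
    print(len(t),m,cv2.minAreaRect(t[:,:2].astype(np.float32)))
    s=w[(abs(w[...,1])<30)&(w[...,0]<-5)&(w[...,0]>-65)&(w[...,2]>50)&(w[...,2]<72)&~red]
    print('strap',len(s),np.median(s[:,2]),cv2.minAreaRect(s[:,:2].astype(np.float32)))
plan([44,-1.5,70],np.pi/2-1.95)
E
```

```text
time_s: 13.85
position: [0.5046, -0.0245, 0.2365]
eef_rot: [[0.918, -0.396, 0.008], [-0.34, -0.778, 0.529], [-0.203, -0.488, -0.849]]
contact_force: [-1.5, -0.5, -0.1]
grip_width: 0.069
grip_force: 0.0
2471 98.23139956609121 ((43.98912048339844, -3.6533775329589844), (88.34143829345703, 17.629241943359375), 67.69137573242188)
strap 2153 60.10560234774561 ((-33.195430755615234, -2.8768463134765625), (24.250965118408203, 56.30978012084961), 89.76875305175781)
143 97.76757834760146 ((52.24342346191406, 17.839046478271484), (49.02657699584961, 16.643362045288086), 68.18014526367188)
strap 53 60.337161385896 ((-27.844064712524414, 0.5614013671875), (45.60466003417969, 19.37312126159668), 0.6975473165512085)
turn [ 2.000e-03 -3.000e-03  3.121e+00] shift mm [  1.3   0.6 107.8]
turn [ 0.002  0.001 -0.021] shift mm [  1.3   0.6 107.8]
tcp table [ 45.2  -0.8 177.8] j [ 0.42  0.31 -0.18  1.91 -0.54  1.13 -1.46] F [ 1.6 -0.3 -0.5] gw 0.0697 t 13.95
```

View pics/w4.png

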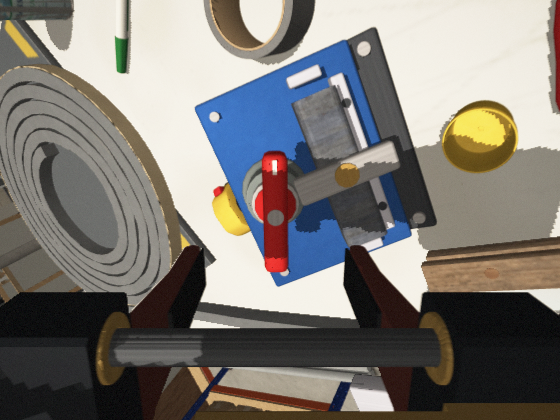

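The bar with its dash at (275,165) stands at wing ≈1.96, knob and strap sunk about 15–16 mm, strap square over the offcut (toe at (347,175)), and the gripper is clear.

```bash
python3 -c "
from station import env
print(env.hand_in())"
```

```text
the job is handed in; nothing more can be done
None
```

The job is handed in but returned no verdict: my last images show the strap square over the offcut, the knob clicked and then screwed home (wing about 1.96 rad, sunk about 15 mm), and the gripper clear, though I did not measure the toe's force on the offcut.

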